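# Draw the transport lock pin of a sample shuttle and park it in the side notch

## Robot

A 6-joint arm with a two-finger parallel gripper is mounted at the origin on a cart in front of the work surface, level with it; the furniture and walls round the work are solid. World frame = base frame: x ahead of the robot, y to its left, z up, the work surface at z = 0. Lengths are in m, angles in rad, forces in N, time in s.
With the tool pointing down it reaches from about 0.425 to 0.95 m from the base axis. Payload 14.7 kg.
Tool frame: the origin (TCP) lies on the centre line of the jaws, within the pads' length; the fingertips stand 14 mm ahead of it and the grasp point (between the pads) lies 5 mm behind it; z points along the fingers, x is the direction in which the jaws open and shut, and the axes are right-handed (so a half turn about z gives the same grasp; the last joint's range is limited). The gripper opens to 85 mm and grips with 20 to 120 N. Pads are 22 mm wide; open, the fingers measure 114 mm over their backs; the gripper's body (76 mm by 85 mm) begins 54 mm behind the grasp point. The pads swing forward as they close: fully open they stand 13 mm farther back than shut.
Start: joints at [-1.373, 0.48, 1.596, -0, 1.065, -0.047], TCP at [0.158, -0.631, 0.245] pointing down, gripper open.
Joint ranges: [-2.75, 2.75], [-0.82, 2.05], [0.23, 2.67], [-1.56, 4.7], [0.09, 2.69], [-2.92, 2.92]. Speed limits (rad/s): [1.89, 1.89, 2.39, 3.01, 3.01, 3.01].

## Interface

Orientations are given as a rotation vector (axis times angle).
In Python, from workcell import manip gives the robot as it stands.
- The arm moves only by the tool jog_arm, never from a script. Its argument "deltas" is a list of rows, each a list of 3 entries, a list of its own where there are three numbers: the shift along the tool's x, y, z normalised to -1 to 1, where 1 is 0.2 m, then the turn about the tool's z normalised to -1 to 1, where 1 is pi rad, then the finger opening in mm, from 0 to 85.4. In form: [[[tx, ty, tz], twist, fingers], ...]. A call has 1 to 5 rows; each row is the pose to reach, as a shift and turn from the pose measured when the call began, along the tool's axes at that moment, turning the shorter way round; what a row does not reach only later rows make up. A row lasts 1/12 s, in which the tool goes at most 41.7 mm and 7.16 degrees, less where a joint would pass 70% of its speed; a pose out of reach is approached as far as the arm can. A call with a number of a shift or a turn outside -1 to 1 is refused whole. A call with a gripper value outside its range is refused whole. The fingers move at their own pace and stop on an object; the grip force is fixed at half the most. Time passes only in rows, so rows that repeat a pose let the fingers close. It gives the time, the measured TCP pose, the force and the opening at its end, in the units of the state.
- manip.get_obs(): the state, without advancing time (a new reading comes with each control period).
- manip.get_image(name): name is "scene" or "top" or "wrist"; returns a dict with "image" (420x560x3 uint8, blue, green, red), "fx", "fy", "cx", "cy" (pixels), "extrinsics" (4x4, takes a point from camera to world coordinates); the wrist camera has in their place "tool_from_camera" (4x4, takes a point from camera to tool coordinates, whose origin is the TCP and whose axes are the tool frame's). Camera axes: x right, y up, looking along -z (the intrinsics and any distortion apply to the point x, -y, -z); pixel columns grow to the right and rows downward; lengths in m; the calibration is good to about 2 mm. The wrist camera is an equidistant fisheye: a pixel r from the principal point sees the ray r / f radians off the axis. A picture is of the moment at which its call begins: read the wrist's pose just before it. There is no depth.
- manip.close_job(): hands the job in, once; it reports no verdict.
The state is a dict: "time": time; "q": joint angles; "dq": joint speeds; "joint_torque": joint torques, N m; "tcp_pos": TCP position; "tcp_rot": TCP orientation; "wrist_force": force on the tool from outside, world axes, zero at the start; "moment": the same for the moment, N m; "finger_gap": opening from 0.0 (shut) to 1.0 (fully open).
Only numpy, scipy, OpenCV 4.12 (cv2) and the standard library are available. Lean on these libraries where they do the work, as an engineer would, in place of code of your own. Each camera call takes 0.05 s, during which the arm holds its last target. There are 200 camera calls.

## Task

Unlock the sample shuttle: draw its upright lock pin straight up out of the tower so that the carriage springs free, lay the pin down on the worktop and let go of it, then take it again across its shank. Park it lying level in the side notch of the two cheeks next to the tower: in through the front, down behind the small front lips, the collar just outside the cheek farther from the tower. Leave the beaker, timer and tip box where they stand.

Things in the scene. Friction and masses are not known exactly. Their poses are not given: they have to be found in the camera images.
- pin_grip (a point): Grasp point in the square black grip at the head of the loose steel lock pin, 140 mm from its foot. Pin axes: z along the pin from foot to head, x and y square to the grip's sides. From the foot up: round shank 18 mm diameter, 104 mm long, foot chamfered; square collar 32 x 32 x 8 mm; square grip 22 x 22 x 48 mm; 160 mm in all, about 0.16 kg, centre of mass about 72 mm from the foot
- pin_shank (a point): Point on the axis of the pin's shank, 60 mm from the foot, 44 mm short of the collar: where to take the lying pin across; parked, it lies at or up to 10 mm beyond the notch point. Pin axes. Laid on the worktop the pin rests on a collar side and its foot, so its axis slopes about 4 degrees, head end higher, this point about 13 mm up
- pin_foot (a point): Centre of the pin's foot (the free end of the shank), pin axes. At the start 4 mm above the worktop, the pin standing in the bore with its collar on the tower's top
- shuttle: Fixed grey and aluminium station, origin on the worktop; x away from its front, y along the notch, z up. Base 90 x 200 x 10 mm. Tower at x 0, y -70 mm: 56 mm in x, 68 mm in y, 108 mm high; carriage rail behind it (+x), 81 mm high. Two notched cheeks at y +7.5 and +82.5 mm, each 9 mm thick, 66 mm clear between them, 73 mm high, x -29 to +29 mm
- bore_mouth (a point): Centre of the mouth of the upright through bore (20 mm) on the tower's top, 108 mm above the worktop. Shuttle axes. The sprung carriage presses the pin sideways in the bore with about 3 N, so it draws with some friction
- notch (a point): Where the parked shank's axis lies, between the cheeks, 40 mm above the worktop, 30 mm above the base. Shuttle axes: the pin moves in along +x and lies along y, head toward +y. From here: floor 9 mm below, front lips x -25 to -13 mm, 6 mm high, back wall x +11 mm, jaw's underside (x -20 to +24 mm) 23 mm above. The collar clears the outer cheek by 2 mm with pin_shank here; 5 mm more is good
- notch_mouth (a point): Point 60 mm in front of the notch point (-x) and 10 mm higher, shuttle axes: from here a level pin moves straight along +x through the 26 mm high mouth, clear of lips and jaw (its axis may be 6 to 14 mm above the notch point), then down behind the lips
- carriage (a joint): Carriage slide (m): 0 to 0.003 while the pin locks it, springs to 0.014 (away from the front) by itself once the pin is out
- beaker: Glass beaker, 51 mm diameter, 69 mm high, origin at its underside; bystander
- timer: White bench timer, 47 x 68 x 66 mm, origin at its underside; bystander
- tip_box: Navy tip box with a clear lid, 90 x 122 x 71 mm, origin at its underside; bystander
There are look-alikes about, which are no part of the job. There is more than one size of the part that bears pin_grip; the job needs the larger.

How it is judged:
On the way, in this order (a step that is already met when the one before it is completed fails the run):
1. the pin is drawn right out of the bore (its foot above the tower's top) and the carriage has sprung free (z of pin_foot in the frame of shuttle above 0.106 m and value of joint carriage above 0.008 m), for 0.1 s.
2. the pin lies on the worktop, let go (height (world z) of pin_shank below 0.025 m and height (world z) of pin_grip below 0.03 m and contact force between lock_pin and the fingers below 0.1 N), for 0.2 s.
At the end, for the whole second after the job is handed in: The pin rests released in the side notch: its shank point within 7 mm across, 3 mm in height and -8 to +18 mm along of the notch point (collar close outside the outer cheek), axis within 0.1 rad of the notch's line, head away from the tower; carriage sprung out over 8 mm (x of pin_shank in the frame of notch between -0.007 and 0.007 m and y of pin_shank in the frame of notch between -0.008 and 0.018 m and z of pin_shank in the frame of notch between -0.003 and 0.003 m and angle between the z axis of pin_shank and the y axis of notch, either way round below 0.1 rad and y of pin_grip in the frame of notch above 0.05 m and value of joint carriage above 0.008 m and linear speed of lock_pin below 0.01 m/s); the robot touches nothing.
It fails at once if a bystander (beaker, timer or tip box) is pushed more than 25 mm from its place or tipped over (distance of any of beaker, timer, tip_box from where it was at the start of the episode above 0.025 m or angle between any of beaker, timer, tip_box's own z axis and vertical above 0.5 rad).
It also fails if it takes over 64 s, if anything falls off the work surface, if the arm or the gripper's body presses on something with over 40 N, if the wrist force passes 120 N, or if a joint passes its speed limit or range.

## Working session

There is one attempt and no reset: what is moved stays moved. The work goes in short steps, Python scripts to look and compute and a tool call to move; the robot and the scene stay as the last step left them, time stands still between calls to the robot, and variables do not carry over. Pictures are saved under pics/ and viewed, about 8 in all and at most 12, crops included, and the job is handed in when it is done.

Besides the shell and the picture viewer there is one more tool, called after "Emit:" in YAML: its name, and indented under it one key for each argument. jog_arm: Moves the arm, as the interface text tells. Scaled input: -1 to 1 covers 0.2 m each way for a shift and pi rad each way for a turn. Its arguments: {"type":"object","properties":{"deltas":{"type":"array"}},"required":["deltas"]}

```bash
mkdir -p pics
python3 - <<'E'
from workcell import manip
import cv2,numpy as np,pickle
print(manip.get_obs())
d={}
for n in("scene","top","wrist"):
    im=manip.get_image(n);d[n]=im;cv2.imwrite(f"pics/a_{n}.png",im["image"])
    print(n,{k:v for k,v in im.items() if k!="image"})
pickle.dump(d,open("a.pkl","wb"))
E
```

```text
{'time': 0.0, 'q': array([-1.37261357e+00,  4.80828215e-01,  1.59686068e+00,  1.10457259e-05,
        1.06512449e+00, -4.65655597e-02]), 'dq': array([-1.18287847e-03, -1.78570302e-03,  9.85510954e-04,  8.10940829e-05,
       -4.93497180e-04,  5.58398045e-04]), 'joint_torque': array([ 1.78626990e-03, -9.50640893e+01, -4.30174506e+01,  1.78799542e-04,
        1.27002501e-02,  4.87868510e-05]), 'tcp_pos': array([ 0.15747002, -0.63022762,  0.24467966]), 'tcp_rot': array([-2.47535968e+00,  1.93317204e+00,  1.44442992e-03]), 'wrist_force': array([-0.78307809, -1.09060417, -0.45704964]), 'moment': array([-0.00851406, -0.00915257,  0.0865518 ]), 'finger_gap': 1.0014294199012277}
scene {'fx': 422.77419834964763, 'fy': 422.77419834964763, 'cx': 278.16053545071327, 'cy': 215.59182036388356, 'extrinsics': array([[-6.30535081e-01,  4.73252975e-01, -6.15188698e-01,
        -2.04257936e-01],
       [-7.76160444e-01, -3.83754515e-01,  5.00307343e-01,
         7.15847147e-01],
       [ 6.90498143e-04,  7.92946464e-01,  6.09290923e-01,
         8.37787408e-01],
       [ 0.00000000e+00,  0.00000000e+00
[... 281 characters left out ...]
3288473e-02, -1.33691195e-03,
         1.44814746e-01],
       [ 3.20244213e-04,  1.01064571e-01,  9.94879817e-01,
         1.37998853e+00],
       [ 0.00000000e+00,  0.00000000e+00,  0.00000000e+00,
         1.00000000e+00]])}
wrist {'fx': 325.19226210127806, 'fy': 325.19226210127806, 'cx': 285.15650673047276, 'cy': 214.42360630470847, 'tool_from_camera': array([[ 9.99999260e-01, -8.29035682e-04, -8.90074665e-04,
         2.58878077e-04],
       [-1.04392633e-03, -9.60522925e-01, -2.78198887e-01,
        -7.02131435e-02],
       [-6.24300316e-04,  2.78199611e-01, -9.60523080e-01,
        -1.29479715e-01],
       [ 0.00000000e+00,  0.00000000e+00,  0.00000000e+00,
         1.00000000e+00]])}
```

View pics/a_scene.png

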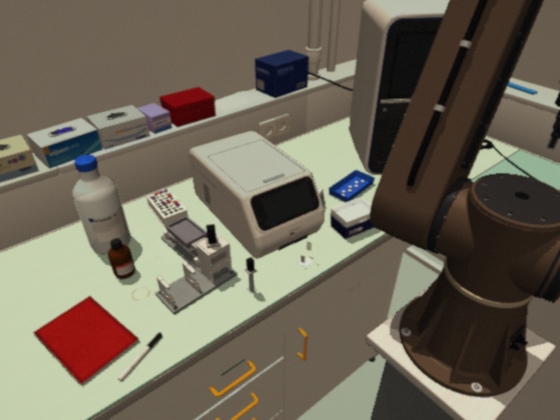

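View pics/a_top.png

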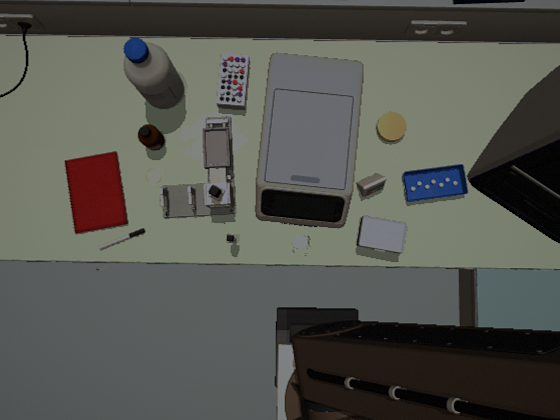

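```bash
cat > h.py <<'E'
import numpy as np,cv2
def ray(im,px):
    E=im["extrinsics"];d=np.array([(px[0]-im["cx"])/im["fx"],-(px[1]-im["cy"])/im["fy"],-1]);return E[:3,3],E[:3,:3]@d
def atz(im,px,z):
    o,d=ray(im,px);return o+d*(z-o[2])/d[2]
def proj(im,p):
    E=im["extrinsics"];c=E[:3,:3].T@(np.asarray(p)-E[:3,3]);return np.array([im["cx"]+im["fx"]*c[0]/-c[2],im["cy"]+im["fy"]*c[1]/c[2]])
def wrist_ray(im,obs,px):
    from scipy.spatial.transform import Rotation as R
    T=im["tool_from_camera"];u=(px[0]-im["cx"])/im["fx"];v=(px[1]-im["cy"])/im["fy"];r=np.hypot(u,v)
    s=np.sin(r)/r if r>1e-9 else 1;d=np.array([u*s,-v*s,-np.cos(r)])
    Rt=R.from_rotvec(obs["tcp_rot"]).as_matrix();return Rt@T[:3,3]+obs["tcp_pos"],Rt@T[:3,:3]@d
def watz(im,obs,px,z):
    o,d=wrist_ray(im,obs,px);return o+d*(z-o[2])/d[2]
E
python3 - <<'E'
import pickle,cv2,numpy as np
d=pickle.load(open("a.pkl","rb"))
a=cv2.resize(d["top"]["image"][110:260,140:250],None,fx=4,fy=4,interpolation=cv2.INTER_CUBIC)[:600,:440]
b=cv2.resize(d["scene"]["image"][215:315,145:265],None,fx=3,fy=3,interpolation=cv2.INTER_CUBIC)[:300]
c=cv2.resize(d["top"]["image"][165:265,285:405],None,fx=3,fy=3,interpolation=cv2.INTER_CUBIC)
o=np.hstack([a,np.vstack([b,c])]);cv2.imwrite("pics/c1.png",np.clip(o*1.5,0,255).astype(np.uint8))
E
```

```text
(no output)
```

View pics/c1.png

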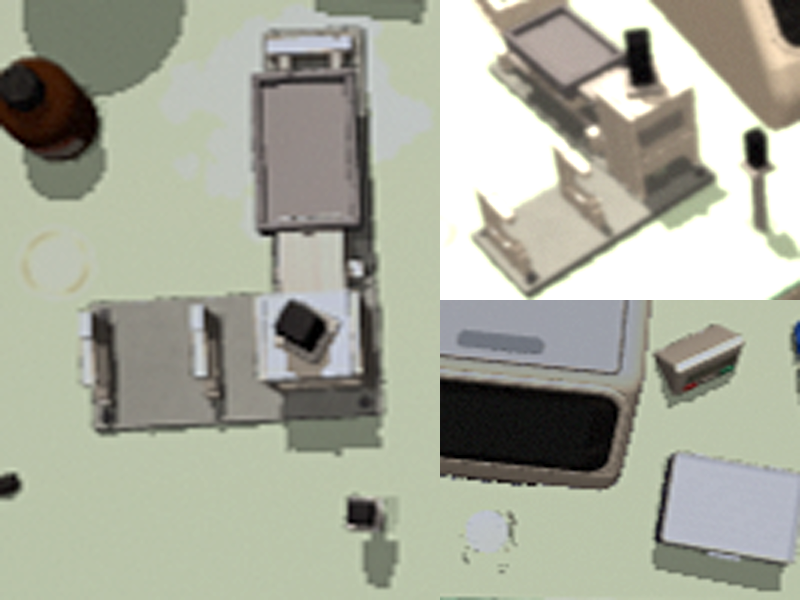

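Run:
```python
import pickle
from h import *
d=pickle.load(open("a.pkl","rb"));t=d["top"];np.set_printoptions(precision=4,suppress=True)
f=lambda x,y:(140+x/4-.375,110+y/4-.375)
for n,p,z in [("baseFL",(95,430),.01),("baseFR",(382,415),.01),("baseBL",(90,303),.01),("towBL",(262,292),.108),("towBR",(360,290),.108),("towFR",(362,380),.108),("towFL",(258,380),.108),("griptop",(296,322),.164)]:
    print(n,atz(t,f(*p),z))
print("beaker",atz(t,(300.7,241.7),.0)); print("small pin",atz(t,(231,238),.08)); print("timer",atz(t,(372,184),.06),"tip",atz(t,(383,235),.07)); print('bottle',atz(t,(145,130),.1),"lefttip oven",atz(t,(257,210),.15),atz(t,(257,210),.0))
o,dd=ray(d["scene"],(145+640/3/1-440/3,215+40/3)); print(proj(d["scene"],atz(t,f(296,322),.164)))
```

```text
baseFL [0.4914 0.4853 0.01  ]
baseFR [0.5052 0.2857 0.01  ]
baseBL [0.5806 0.4925 0.01  ]
towBL [0.5754 0.3559 0.108 ]
towBR [0.5778 0.2921 0.108 ]
towFR [0.5189 0.2892 0.108 ]
towFL [0.5178 0.3566 0.108 ]
griptop [0.5484 0.3249 0.164 ]
beaker [0.4297 0.1015 0.    ]
small pin [0.4336 0.2876 0.08  ]
timer [ 0.5864 -0.0872  0.06  ] tip [ 0.4485 -0.1145  0.07  ]
bottle [0.7149 0.5212 0.1   ] lefttip oven [0.5019 0.2167 0.15  ] [0.5166 0.2255 0.    ]
[210.312  226.6793]
```

```bash
cat > go.py <<'E'
import sys,numpy as np
from scipy.spatial.transform import Rotation as R
from workcell import manip
# usage: go.py x y z yawdeg [x y z yawdeg ...]: jog numbers from the present pose
o=manip.get_obs();Rt=R.from_rotvec(o["tcp_rot"]).as_matrix();yaw=np.degrees(np.arctan2(Rt[1,0],Rt[0,0]))
print("t",round(o["time"],2),"tcp",o["tcp_pos"].round(4),"yaw",yaw.round(2),"gap",round(85.4*o["finger_gap"],1),"F",o["wrist_force"].round(1),"tilt",np.degrees(np.arccos(-Rt[2,2])).round(2))
a=np.array(sys.argv[1:],float).reshape(-1,4)
for r in a:
    s=Rt.T@(r[:3]-o["tcp_pos"])/.2;tw=-((r[3]-yaw+180)%360-180)/180
    print(s.round(4).tolist(),round(tw,4))
E
python3 go.py .29 -.48 .32 -76  .45 -.22 .33 -60
```

```text
t 0.15 tcp [ 0.1575 -0.6303  0.2448] yaw -75.98 gap 85.4 F [-0.2 -0.7 -0. ] tilt 0.05
[-0.569, -0.825, -0.3753] 0.0001
[-1.6365, -1.9161, -0.4242] -0.0888
```

Emit:
jog_arm:
  deltas:
    - [[-0.57,-0.82,-0.38],0,85]
    - [[-0.57,-0.82,-0.38],0,85]
    - [[-0.57,-0.82,-0.38],0,85]
    - [[-0.57,-0.82,-0.38],0,85]
    - [[-0.57,-0.82,-0.38],0,85]

```text
time: 0.57
tcp_pos: [0.2864, -0.4822, 0.3195]
tcp_rot: [-2.475, 1.934, 0.002]
wrist_force: [0.7, -0.5, 0.2]
finger_gap: 0.997
```

```bash
python3 go.py .39 -.31 .33 -46
```

```text
t 0.57 tcp [ 0.2864 -0.4822  0.3195] yaw -76.0 gap 85.1 F [ 0.7 -0.5  0.2] tilt 0.08
[-0.7101, -0.711, -0.0517] -0.1667
```

Emit:
jog_arm:
  deltas:
    - [[-0.71,-0.71,-0.05],-0.16,85]
    - [[-0.71,-0.71,-0.05],-0.16,85]
    - [[-0.71,-0.71,-0.05],-0.16,85]
    - [[-0.71,-0.71,-0.05],-0.16,85]
    - [[-0.71,-0.71,-0.05],-0.16,85]

```text
time: 0.98
tcp_pos: [0.3905, -0.3077, 0.3298]
tcp_rot: [-2.883, 1.244, 0.001]
wrist_force: [0.8, 0.2, 0.4]
finger_gap: 0.997
```

```bash
python3 go.py .42 -.11 .33 -28
```

```text
t 0.98 tcp [ 0.3905 -0.3077  0.3298] yaw -46.68 gap 85.2 F [0.8 0.2 0.4] tilt 0.09
[-0.6181, -0.7855, 0.0006] -0.1038
```

Emit:
jog_arm:
  deltas:
    - [[-0.62,-0.79,0],-0.1,85]
    - [[-0.62,-0.79,0],-0.1,85]
    - [[-0.62,-0.79,0],-0.1,85]
    - [[-0.62,-0.79,0],-0.1,85]
    - [[-0.62,-0.79,0],-0.1,85]

```text
time: 1.4
tcp_pos: [0.42, -0.1067, 0.3301]
tcp_rot: [-3.042, 0.777, 0.001]
wrist_force: [1.2, 0.2, 0.0]
finger_gap: 1.002
```

```bash
python3 go.py .45 .08 .33 -28
```

```text
t 1.4 tcp [ 0.42   -0.1067  0.3301] yaw -28.64 gap 85.5 F [1.2 0.2 0. ] tilt 0.1
[-0.3159, -0.8913, 0.0024] -0.0036
```

Emit:
jog_arm:
  deltas:
    - [[-0.32,-0.9,0],0,85]
    - [[-0.32,-0.9,0],0,85]
    - [[-0.32,-0.9,0],0,85]
    - [[-0.32,-0.9,0],0,85]
    - [[-0.32,-0.9,0],0,85]

```text
time: 1.82
tcp_pos: [0.45, 0.0852, 0.3305]
tcp_rot: [-3.042, 0.775, 0.001]
wrist_force: [0.6, -0.6, -0.7]
finger_gap: 0.995
```

```bash
python3 go.py .49 .26 .33 -28
```

```text
t 1.82 tcp [0.45   0.0852 0.3305] yaw -28.58 gap 85.0 F [ 0.6 -0.6 -0.7] tilt 0.14
[-0.2425, -0.8631, 0.0048] -0.0032
```

Emit:
jog_arm:
  deltas:
    - [[-0.24,-0.86,0],0,85]
    - [[-0.24,-0.86,0],0,85]
    - [[-0.24,-0.86,0],0,85]
    - [[-0.24,-0.86,0],0,85]
    - [[-0.24,-0.86,0],0,85]
    - [[-0.24,-0.86,0],0,85]

```text
invalid input
```

Emit:
jog_arm:
  deltas:
    - [[-0.24,-0.86,0],0,85]
    - [[-0.24,-0.86,0],0,85]
    - [[-0.24,-0.86,0],0,85]
    - [[-0.24,-0.86,0],0,85]
    - [[-0.24,-0.86,0],0,85]

```text
time: 2.23
tcp_pos: [0.4907, 0.2639, 0.3307]
tcp_rot: [-3.041, 0.771, 0.001]
wrist_force: [-0.5, 0.1, -0.2]
finger_gap: 0.993
```

Run:
```python
from workcell import manip
import cv2,pickle
o=manip.get_obs();w=manip.get_image("wrist");pickle.dump((o,w),open("b.pkl","wb"));print(o["tcp_pos"])
cv2.imwrite("pics/b.png",cv2.convertScaleAbs(cv2.resize(w["image"],(784,588),interpolation=cv2.INTER_CUBIC),alpha=1.4))
```

```text
[0.49066193 0.26390351 0.33068167]
```

View pics/b.png

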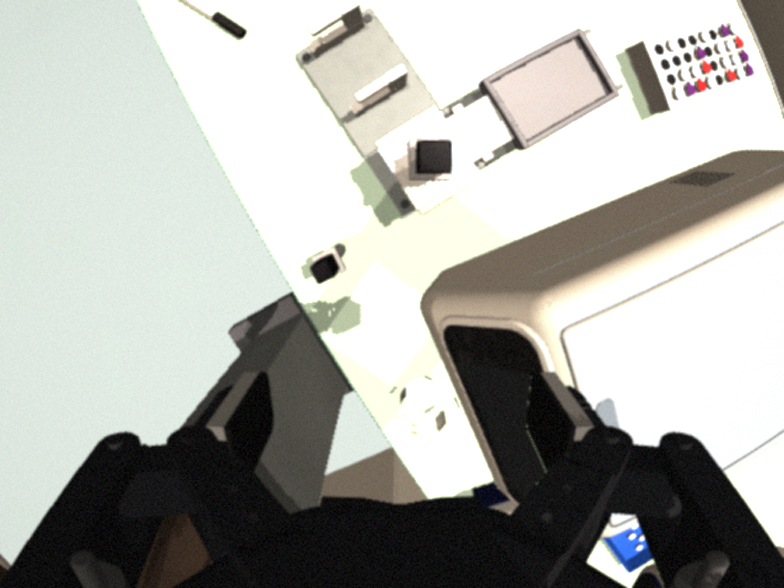

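Run:
```python
import pickle
from h import *
o,w=pickle.load(open("b.pkl","rb"))
g=cv2.cvtColor(w["image"],cv2.COLOR_BGR2GRAY)[85:140,280:340]
m=(g<40).astype(np.uint8);n,l,s,c=cv2.connectedComponentsWithStats(m);i=1+np.argmax(s[1:,4]);print(s[i],c[i])
p=np.argwhere(l==i)[:,::-1].astype(np.float32)+[280,85];r=cv2.minAreaRect(p.astype(np.float32));print(r)
b=cv2.boxPoints(r);q=np.array([watz(w,o,x,.164) for x in b]);print(q.round(4),q.mean(0));e=np.diff(np.vstack([q,q[:1]]),axis=0);print(np.hypot(e[:,0],e[:,1]),np.degrees(np.arctan2(e[:,1],e[:,0])))
z=g[15:45,10:55];big=cv2.resize(z,None,fx=14,fy=14,interpolation=cv2.INTER_NEAREST);cv2.imwrite("pics/bz.png",cv2.convertScaleAbs(big,alpha=1.5))
```

```text
[ 17  16  24  23 297] [25.64309764 30.21548822]
((308.5, 112.0), (22.0, 23.0), 90.0)
[[0.5429 0.3386 0.164 ]
 [0.5613 0.329  0.164 ]
 [0.5518 0.3112 0.164 ]
 [0.5334 0.3209 0.164 ]] [0.54734834 0.32492106 0.164     ]
[0.02070315 0.02015999 0.02079951 0.02009505] [ -27.45301763 -117.9848227   152.36496717   61.73897778]
```

View pics/bz.png

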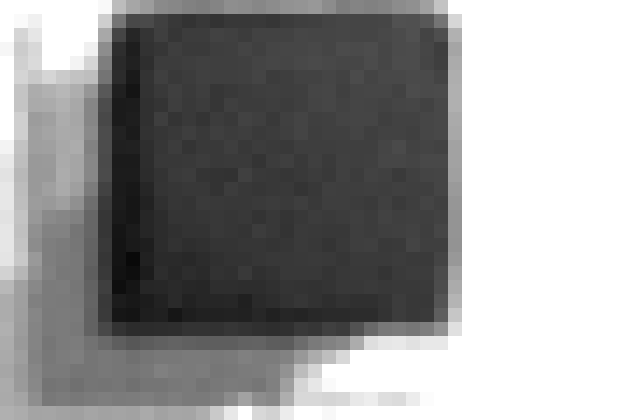

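```bash
python3 - <<'E'
import pickle
from h import *
o,w=pickle.load(open("b.pkl","rb"))
for p in [(311,111.5),(300.5,111.5),(321.5,111.5)]:print(watz(w,o,p,.164))
E
python3 go.py .548 .323 .25 -28.5
```

```text
[0.54951062 0.32425393 0.164     ]
[0.54113456 0.32864075 0.164     ]
[0.55795816 0.31990231 0.164     ]
t 2.28 tcp [0.4908 0.2642 0.3305] yaw -28.42 gap 84.9 F [-0.8  1.  -0.3] tilt 0.22
[0.1122, -0.3932, 0.4039] 0.0004
```

Emit:
jog_arm:
  deltas:
    - [[0.118,-0.4,0.4],0,85]
    - [[0.118,-0.4,0.4],0,85]
    - [[0.118,-0.4,0.4],0,85]
    - [[0.118,-0.4,0.4],0,85]

```text
time: 2.62
tcp_pos: [0.5502, 0.3251, 0.245]
tcp_rot: [-3.045, 0.77, 0.008]
wrist_force: [-1.8, -1.3, -0.9]
finger_gap: 0.996
```

```bash
python3 go.py .549 .324 .140 -28.5;  python3 - <<'E'
from workcell import manip
import cv2,pickle
o=manip.get_obs();w=manip.get_image("wrist");pickle.dump((o,w),open("c.pkl","wb"))
cv2.imwrite("pics/c.png",cv2.convertScaleAbs(w["image"],alpha=1.4))
E
```

```text
t 2.62 tcp [0.5502 0.3251 0.245 ] yaw -28.38 gap 85.0 F [-1.8 -1.3 -0.9] tilt 0.28
[0.0001, 0.0073, 0.5249] 0.0007
```

View pics/c.png

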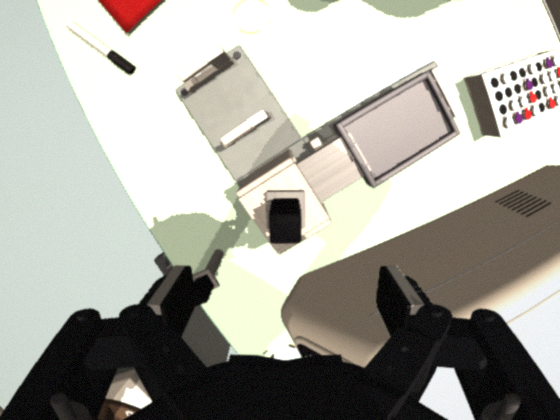

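Run:
```python
import pickle
from h import *
o,w=pickle.load(open("c.pkl","rb"))
g=cv2.cvtColor(w["image"],cv2.COLOR_BGR2GRAY)
print(g[185:250:2,286]);print(g[226,262:310])
for p in [(286,198),(286,242),(271,224),(301,224)]:print(watz(w,o,p,.164),watz(w,o,p,.116))
```

```text
[198 199 179 100 154 152 132  16   6  13   7   7   9   5   6  17  19  19
  20  21  16  20  21  19  13  14  19  10  18  63 100 107 111]
[109 106 105 101  89  73  57  36  19  15  19  18  16  19  18  16  22  12
  15  18  19  15  17  15  21  16  12  19  18  18  20  15  19  19  17  18
  22  22  44  91 135 148 158 179 197 200 199 202]
[0.56001278 0.34299486 0.164     ] [0.55454515 0.33302466 0.116     ]
[0.54520521 0.31546478 0.164     ] [0.53635955 0.29921419 0.116     ]
[0.54242093 0.33183637 0.164     ] [0.5329401 0.3193206 0.116    ]
[0.56040252 0.32217896 0.164     ] [0.55502379 0.30746007 0.116     ]
```

Emit:
jog_arm:
  deltas:
    - [[0,0,0.2],0,85]
    - [[0,0,0.35],0,85]
    - [[0,0,0.5],0,85]
    - [[0,0,0.525],0,85]
    - [[0,0,0.525],0,60]

```text
time: 3.08
tcp_pos: [0.5478, 0.323, 0.1415]
tcp_rot: [3.044, -0.77, -0.01]
wrist_force: [-0.2, 0.9, 0.9]
finger_gap: 0.879
```

Emit:
jog_arm:
  deltas:
    - [[0,0,0],0,40]
    - [[0,0,0],0,30]
    - [[0,0,0],0,15]
    - [[0,0,0],0,15]
    - [[0,0,0],0,15]

```text
time: 3.5
tcp_pos: [0.5484, 0.3233, 0.1432]
tcp_rot: [3.045, -0.77, -0.008]
wrist_force: [-2.1, -1.3, 13.4]
finger_gap: 0.248
```

Emit:
jog_arm:
  deltas:
    - [[0,0,0],0,15]
    - [[0,0,0],0,15]
    - [[0,0,0],0,15]
    - [[0,0,0],0,15]

```text
time: 3.83
tcp_pos: [0.5485, 0.3234, 0.1435]
tcp_rot: [3.046, -0.77, -0.007]
wrist_force: [-2.6, -0.5, 3.5]
finger_gap: 0.247
```

```bash
python3 go.py .549 .324 .27 -28.5
```

```text
t 3.83 tcp [0.5485 0.3234 0.1435] yaw -28.39 gap 21.1 F [-2.6 -0.5  3.5] tilt 0.27
[-0.0023, -0.0031, -0.6323] 0.0006
```

Emit:
jog_arm:
  deltas:
    - [[0,0,-0.05],0,15]
    - [[0,0,-0.15],0,15]
    - [[0,0,-0.25],0,15]
    - [[-0.001,-0.001,-0.35],0,15]
    - [[-0.002,-0.002,-0.45],0,15]

```text
time: 4.25
tcp_pos: [0.5486, 0.3237, 0.2348]
tcp_rot: [3.045, -0.77, -0.008]
wrist_force: [0.0, -1.1, -2.6]
finger_gap: 0.248
```

Emit:
jog_arm:
  deltas:
    - [[0,0,-0.1],0,15]
    - [[0,0,-0.18],0,15]
    - [[0,0,-0.25],0,15]
    - [[0,0,-0.25],0,15]
    - [[0,0,-0.25],0,15]

```text
time: 4.67
tcp_pos: [0.5491, 0.3238, 0.2855]
tcp_rot: [-3.045, 0.77, 0.006]
wrist_force: [-0.6, 0.3, -2.6]
finger_gap: 0.248
```

```bash
python3 go.py .43 .35 .29 4;  python3 - <<'E'
from workcell import manip
import cv2,pickle
from h import *
s=manip.get_image("scene");t=manip.get_image("top");pickle.dump((s,t),open("d.pkl","wb"))
a=cv2.resize(s["image"][150:310,120:300],(540,480));b=cv2.resize(t["image"][110:270,140:245],(260,480*1))
cv2.imwrite("pics/d.png",cv2.convertScaleAbs(np.hstack([a,b]),alpha=1.4))
E
```

```text
t 4.67 tcp [0.5491 0.3238 0.2855] yaw -28.39 gap 21.2 F [-0.6  0.3 -2.6] tilt 0.23
[-0.5864, 0.1678, -0.02] -0.1799
```

View pics/d.png

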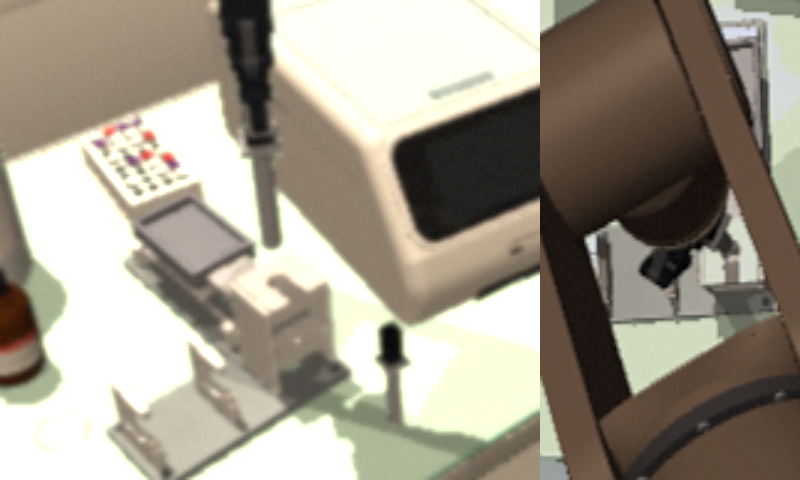

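Emit:
jog_arm:
  deltas:
    - [[-0.58,0.17,-0.02],-0.18,15]
    - [[-0.58,0.17,-0.02],-0.18,15]
    - [[-0.58,0.17,-0.02],-0.18,15]
    - [[-0.58,0.17,-0.02],-0.18,15]
    - [[-0.58,0.17,-0.02],-0.18,15]

```text
time: 5.18
tcp_pos: [0.4278, 0.3488, 0.2878]
tcp_rot: [3.139, 0.125, -0.012]
wrist_force: [1.0, 0.2, -1.1]
finger_gap: 0.247
```

```bash
python3 go.py .433 .35 .15 4
```

```text
t 5.18 tcp [0.4278 0.3488 0.2878] yaw 4.56 gap 21.1 F [ 1.   0.2 -1.1] tilt 0.45
[0.032, -0.0042, 0.6889] 0.0031
```

Emit:
jog_arm:
  deltas:
    - [[0.03,0,0.2],0.003,15]
    - [[0.03,0,0.4],0.003,15]
    - [[0.03,0,0.6],0.003,15]
    - [[0.03,-0.004,0.7],0.003,15]
    - [[0.03,-0.004,0.73],0.003,15]

```text
time: 5.6
tcp_pos: [0.4311, 0.3489, 0.1386]
tcp_rot: [3.137, 0.11, -0.018]
wrist_force: [-2.7, -1.7, 47.1]
finger_gap: 0.25
```

Emit:
jog_arm:
  deltas:
    - [[0,0,0.01],0,15]
    - [[0,0,0.02],0,15]
    - [[0,0,0.02],0,15]

```text
time: 5.85
tcp_pos: [0.4323, 0.3503, 0.1379]
tcp_rot: [3.139, 0.11, -0.013]
wrist_force: [-8.6, -3.7, 59.9]
finger_gap: 0.251
```

```bash
python3 go.py .433 .36 .135 4
```

```text
t 5.85 tcp [0.4323 0.3503 0.1379] yaw 4.01 gap 21.4 F [-8.6 -3.7 59.9] tilt 0.49
[0.0069, -0.0483, 0.0146] 0.0001
```

Emit:
jog_arm:
  deltas:
    - [[0,-0.04,0],0,15]
    - [[0,-0.08,0],0,15]
    - [[0,-0.12,0],0,15]

```text
time: 6.1
tcp_pos: [0.4306, 0.3744, 0.1382]
tcp_rot: [3.139, 0.11, -0.014]
wrist_force: [-2.4, -4.0, 10.9]
finger_gap: 0.246
```

```bash
python3 go.py .433 .40 .12 4;  python3 - <<'E'
from workcell import manip
import cv2,pickle
from h import *
s=manip.get_image("scene")
cv2.imwrite("pics/e.png",cv2.convertScaleAbs(cv2.resize(s["image"][190:320,140:300],(640,520)),alpha=1.4))
E
```

```text
t 6.1 tcp [0.4306 0.3744 0.1382] yaw 4.0 gap 21.0 F [-2.4 -4.  10.9] tilt 0.5
[0.0219, -0.1267, 0.0908] 0.0
```

View pics/e.png

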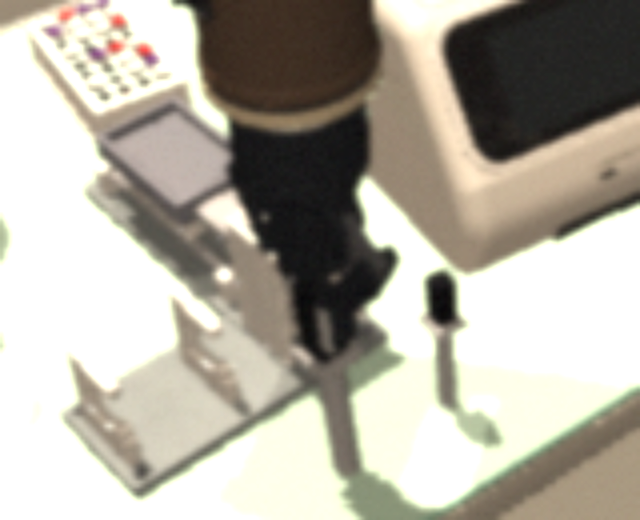

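Emit:
jog_arm:
  deltas:
    - [[0,-0.07,0.01],0,15]
    - [[0,-0.13,0.03],0,15]
    - [[0,-0.22,0.065],0,15]
    - [[0,-0.3,0.105],0,15]
    - [[0,-0.3,0.105],0,15]

```text
time: 6.57
tcp_pos: [0.4261, 0.4397, 0.1174]
tcp_rot: [-3.137, -0.111, 0.011]
wrist_force: [-5.1, 10.5, 21.6]
finger_gap: 0.25
```

```bash
python3 go.py .424 .464 .094 4 .423 .486 .063 4 .422 .498 .033 4 .422 .501 .022 4
```

```text
t 6.57 tcp [0.4261 0.4397 0.1174] yaw 4.06 gap 21.3 F [-5.1 10.5 21.6] tilt 0.45
[-0.001, -0.1215, 0.1174] 0.0003
[0.0029, -0.2311, 0.2727] 0.0003
[0.0032, -0.2908, 0.4229] 0.0003
[0.0047, -0.3056, 0.4779] 0.0003
```

Emit:
jog_arm:
  deltas:
    - [[0,-0.065,0.055],0,15]
    - [[0,-0.12,0.12],0,15]
    - [[0,-0.18,0.195],0,15]
    - [[0,-0.23,0.275],0,15]
    - [[0,-0.265,0.35],0,15]

```text
time: 6.98
tcp_pos: [0.4221, 0.4955, 0.0474]
tcp_rot: [-3.134, -0.112, 0.008]
wrist_force: [-0.5, 5.3, 7.9]
finger_gap: 0.247
```

```bash
python3 go.py .422 .498 .033 4 .422 .501 .024 4
```

```text
t 6.98 tcp [0.4221 0.4955 0.0474] yaw 4.1 gap 21.1 F [-0.5  5.3  7.9] tilt 0.43
[0.0006, -0.0119, 0.0722] 0.0006
[0.0019, -0.0266, 0.1173] 0.0006
```

Emit:
jog_arm:
  deltas:
    - [[0,-0.012,0.06],0,15]
    - [[0,-0.02,0.1],0,15]
    - [[0,-0.022,0.125],0,15]
    - [[0,-0.022,0.125],0,15]

```text
time: 7.32
tcp_pos: [0.4212, 0.5002, 0.0212]
tcp_rot: [-3.135, -0.113, 0.01]
wrist_force: [-0.4, 1.9, 2.7]
finger_gap: 0.246
```

```bash
python3 go.py .422 .498 .018 4;  python3 - <<'E'
from workcell import manip
import cv2
w=manip.get_image("wrist")
cv2.imwrite("pics/f.png",cv2.convertScaleAbs(w["image"],alpha=1.4))
E
```

```text
t 7.32 tcp [0.4212 0.5002 0.0212] yaw 4.14 gap 21.0 F [-0.4  1.9  2.7] tilt 0.44
[0.0033, 0.0112, 0.0161] 0.0008
```

View pics/f.png

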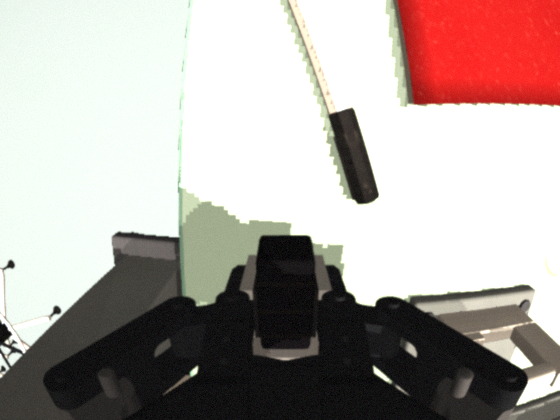

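Emit:
jog_arm:
  deltas:
    - [[0,0,0.005],0,30]
    - [[0,0,0.005],0,45]
    - [[0,0,0.005],0,50]
    - [[0,0,0.005],0,50]
    - [[0,0,0.005],0,50]

```text
time: 7.78
tcp_pos: [0.4214, 0.4999, 0.021]
tcp_rot: [-3.135, -0.112, 0.009]
wrist_force: [0.6, -0.2, 0.5]
finger_gap: 0.582
```

Emit:
jog_arm:
  deltas:
    - [[0,0,-0.1],0,50]
    - [[0,0,-0.3],0,50]
    - [[0,0,-0.5],0,50]
    - [[0,0,-0.7],0,50]
    - [[0,0,-0.75],0,50]

```text
time: 8.2
tcp_pos: [0.4242, 0.5011, 0.1776]
tcp_rot: [-3.129, -0.112, 0.001]
wrist_force: [0.8, 1.5, 0.7]
finger_gap: 0.584
```

```bash
python3 go.py .426 .35 .17 4
```

```text
t 8.2 tcp [0.4242 0.5011 0.1776] yaw 4.11 gap 49.9 F [0.8 1.5 0.7] tilt 0.58
[-0.0452, 0.7544, 0.0302] 0.0006
```

Emit:
jog_arm:
  deltas:
    - [[-0.04,0.2,-0.2],0,50]
    - [[-0.04,0.4,-0.3],0,50]
    - [[-0.04,0.6,-0.35],0,50]
    - [[-0.04,0.65,-0.35],0,50]
    - [[-0.04,0.65,-0.35],0,50]

```text
time: 8.62
tcp_pos: [0.4259, 0.3661, 0.2482]
tcp_rot: [-3.13, -0.109, -0.002]
wrist_force: [0.8, 0.9, 1.1]
finger_gap: 0.586
```

```bash
python3 go.py;  python3 - <<'E'
from workcell import manip
import cv2,pickle
o=manip.get_obs();w=manip.get_image("wrist");pickle.dump((o,w),open("g.pkl","wb"))
cv2.imwrite("pics/g.png",cv2.resize(cv2.convertScaleAbs(w["image"],alpha=1.1),(784,588),interpolation=cv2.INTER_CUBIC))
E
```

```text
t 8.62 tcp [0.4259 0.3661 0.2482] yaw 4.0 gap 50.0 F [0.8 0.9 1.1] tilt 0.58
```

View pics/g.png

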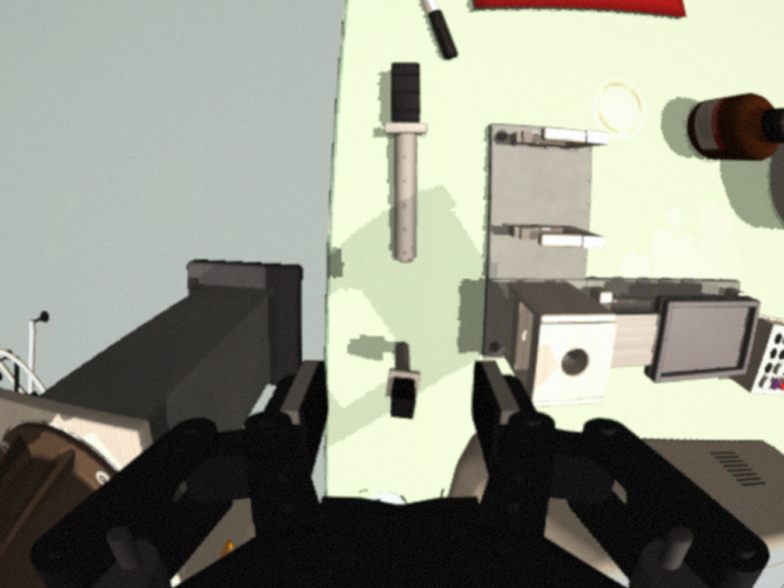

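Run:
```python
import pickle
from h import *
np.set_printoptions(precision=4,suppress=True)
o,w=pickle.load(open("g.pkl","rb"))
for n,p,z in [("foot",(405,260),.009),("collarshank",(405,134),.016),("collartop",(406,128),.032),("head",(405,64),.019),("FL",(489,124),.01),("FR",(485,355),.01),("BL",(592,125),.01),("hole",(575,362),.108),("oc back",(607,139),.073),("ic back",(603,241),.073),("oc front",(545,131),.073),("ic front",(541,239),.073),('smallhead',(403,398),.08)]:
    print(n,watz(w,o,np.array(p)/1.4,z))
```

```text
foot [0.4307 0.3666 0.009 ]
collarshank [0.4232 0.4688 0.016 ]
collartop [0.4235 0.472  0.032 ]
head [0.4192 0.5254 0.019 ]
FL [0.4901 0.4842 0.01  ]
FR [0.5077 0.2874 0.01  ]
BL [0.5799 0.4969 0.01  ]
hole [0.5489 0.3244 0.108 ]
oc back [0.5653 0.4783 0.073 ]
ic back [0.5711 0.4046 0.073 ]
oc front [0.5177 0.4763 0.073 ]
ic front [0.5226 0.401  0.073 ]
smallhead [0.435  0.2774 0.08  ]
```

```bash
python3 go.py .4264 .4264 .08 4.1
```

```text
t 8.67 tcp [0.4261 0.3681 0.2476] yaw 3.96 gap 49.9 F [-0.6  1.  -0.1] tilt 0.62
[0.0207, -0.2817, 0.8411] -0.0008
```

Emit:
jog_arm:
  deltas:
    - [[0.02,-0.15,0.2],0,50]
    - [[0.02,-0.28,0.4],0,50]
    - [[0.02,-0.28,0.6],0,50]
    - [[0.02,-0.28,0.78],0,50]
    - [[0.02,-0.28,0.84],0,50]

```text
time: 9.08
tcp_pos: [0.4238, 0.4255, 0.0746]
tcp_rot: [-3.132, -0.11, 0.006]
wrist_force: [-1.6, -1.8, -0.7]
finger_gap: 0.589
```

```bash
python3 go.py .4264 .4264 .0185 4.1
```

```text
t 9.08 tcp [0.4238 0.4255 0.0746] yaw 4.02 gap 50.3 F [-1.6 -1.8 -0.7] tilt 0.46
[0.0142, -0.0014, 0.2805] -0.0004
```

Emit:
jog_arm:
  deltas:
    - [[0.01,0,0.1],0,50]
    - [[0.01,0,0.2],0,50]
    - [[0.01,0,0.255],0,50]
    - [[0.01,0,0.275],0,50]
    - [[0.01,0,0.275],0,50]

```text
time: 9.5
tcp_pos: [0.4252, 0.4261, 0.0188]
tcp_rot: [-3.133, -0.11, 0.007]
wrist_force: [0.4, 0.6, 0.7]
finger_gap: 0.584
```

```bash
python3 go.py .4264 .4264 .0185 4.1
```

```text
t 9.5 tcp [0.4252 0.4261 0.0188] yaw 4.03 gap 49.9 F [0.4 0.6 0.7] tilt 0.45
[0.0062, -0.001, 0.0016] -0.0004
```

Emit:
jog_arm:
  deltas:
    - [[0.005,0,0],0,35]
    - [[0.005,0,0],0,25]
    - [[0.005,0,0],0,10]
    - [[0.005,0,0],0,10]
    - [[0.005,0,0],0,10]

```text
time: 9.92
tcp_pos: [0.427, 0.4268, 0.0202]
tcp_rot: [-3.132, -0.11, 0.004]
wrist_force: [0.2, 0.2, 5.7]
finger_gap: 0.184
```

Emit:
jog_arm:
  deltas:
    - [[0,0,0],0,10]
    - [[0,0,0],0,10]
    - [[0,0,-0.03],0,10]
    - [[0,0,-0.06],0,10]
    - [[0,0,-0.1],0,10]

```text
time: 10.33
tcp_pos: [0.4269, 0.4265, 0.0407]
tcp_rot: [-3.132, -0.11, 0.005]
wrist_force: [-0.3, -0.1, -1.7]
finger_gap: 0.185
```

```bash
python3 go.py .46 .44 .055 4.1
python3 - <<'E'
from workcell import manip
import cv2,pickle
s=manip.get_image("scene")
o=manip.get_obs();w=manip.get_image("wrist");pickle.dump((o,w,s),open("i.pkl","wb"))
import numpy as np
a=cv2.resize(s["image"][200:320,140:260],(400,400));b=w["image"][20:420,80:480]
cv2.imwrite("pics/i.png",cv2.convertScaleAbs(np.hstack([a,b]),alpha=1.3))
E
```

```text
t 10.33 tcp [0.4269 0.4265 0.0407] yaw 4.04 gap 15.8 F [-0.3 -0.1 -1.7] tilt 0.47
[0.1698, -0.0563, -0.0718] -0.0003
```

View pics/i.png

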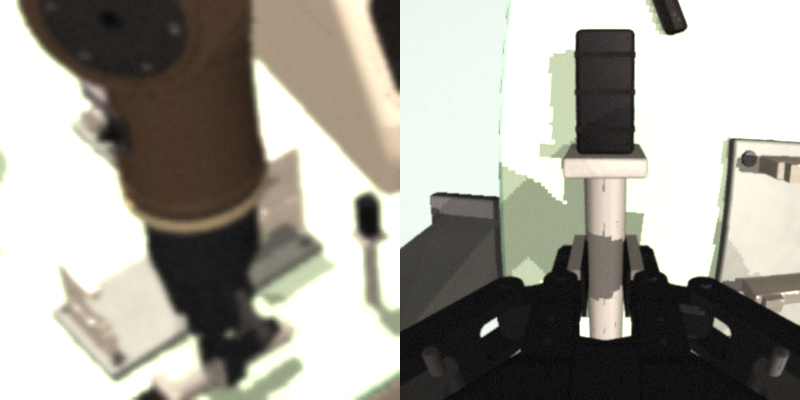

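```bash
python3 - <<'E'
import pickle
from h import *
o,w,s=pickle.load(open("i.pkl","rb"))
print(o["tcp_pos"]);
for r in (160,196): print(watz(w,o,(285,r+0),.052)-o["tcp_pos"], watz(w,o,(285,r),.037)-o["tcp_pos"])
for n,p,z in [("FLbase",(735-320,140+20),.01),("hole/oc",(748-320,158+20),.01)]:print(n,watz(w,o,p,z))
E
python3 go.py .4798 .4396 .057 4.1
```

```text
[0.42755282 0.42710714 0.04231615]
[-0.00434717  0.05613481  0.00968385] [-0.00425765  0.05453964 -0.00531615]
[-0.00336861  0.0424697   0.00968385] [-0.0031572   0.0391724  -0.00531615]
FLbase [0.49168794 0.48522884 0.01      ]
hole/oc [0.50088506 0.47646179 0.01      ]
t 10.43 tcp [0.4277 0.4272 0.0418] yaw 4.04 gap 15.5 F [ 0.4 -0.6 -2.1] tilt 0.54
[0.2642, -0.0441, -0.0759] -0.0004
```

Emit:
jog_arm:
  deltas:
    - [[0,-0.02,-0.04],0,10]
    - [[0.05,-0.04,-0.075],0,10]
    - [[0.13,-0.044,-0.078],0,10]
    - [[0.2,-0.044,-0.078],0,10]
    - [[0.2,-0.044,-0.078],0,10]

```text
time: 10.85
tcp_pos: [0.4698, 0.4398, 0.0585]
tcp_rot: [-3.129, -0.109, -0.002]
wrist_force: [-0.3, -0.0, -1.1]
finger_gap: 0.181
```

```bash
python3 go.py .4798 .4396 .057 4.1;  python3 - <<'E'
from workcell import manip
import cv2,pickle,numpy as np
o=manip.get_obs();w=manip.get_image("wrist");s=manip.get_image("scene");t=manip.get_image("top");pickle.dump((o,w,s,t),open("j.pkl","wb"))
a=cv2.resize(s["image"][210:330,120:240],(400,400),interpolation=cv2.INTER_CUBIC);b=w["image"][20:420,130:530]
cv2.imwrite("pics/j.png",cv2.convertScaleAbs(np.hstack([a,b]),alpha=1.0))
E
```

```text
t 10.85 tcp [0.4698 0.4398 0.0585] yaw 4.0 gap 15.4 F [-0.3 -0.  -1.1] tilt 0.64
[0.05, 0.0044, 0.0074] -0.0005
```

View pics/j.png

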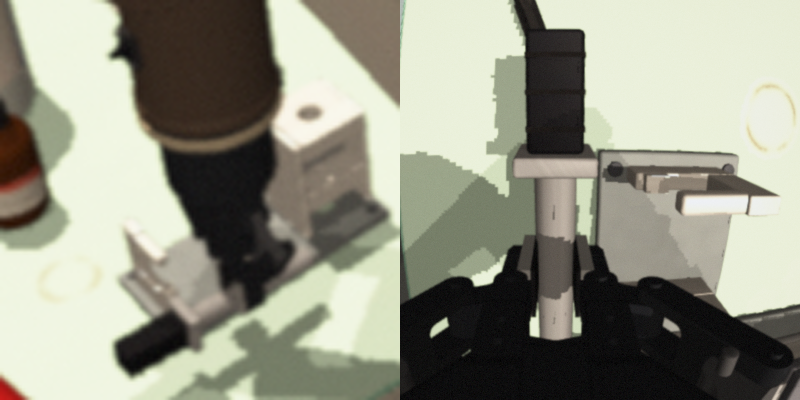

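Run:
```python
import pickle
from h import *
np.set_printoptions(precision=4,suppress=True)
o,w,s,t=pickle.load(open("j.pkl","rb"));T=o["tcp_pos"];print(T)
c,q=np.cos(np.radians(4.1)),np.sin(np.radians(4.1))
def P(n,x,y,z):
    p=watz(w,o,(x-270,y+20),z);d=p-T;print(n,p,"rel tool->shuttle axes x,y",d[0]*c+d[1]*q,-d[0]*q+d[1]*c)
P("jaw top outer-front",676,192,.073);P("jaw top inner-front",680,215,.073);P("jaw top outer back",775,192,.073);P("jaw back inner",780,214,.073)
P("lip outer front",634,168,.037);P("lip front inner",634,191,.037);P("lip back",672,176,.037)
P("collar edge near top",555,176,.067);P("collar edge L",513,176,.067);P("collar edge R",597,176,.067);P("shank L",536,230,.052);P("shank R",574,230,.052)
```

```text
[0.4698 0.4398 0.0585]
jaw top outer-front [0.5134 0.4806 0.073 ] rel tool->shuttle axes x,y 0.0464700369495782 0.037579260263669555
jaw top inner-front [0.5169 0.4713 0.073 ] rel tool->shuttle axes x,y 0.04926759107017112 0.02812584218371431
jaw top outer back [0.5628 0.4842 0.073 ] rel tool->shuttle axes x,y 0.09599395472743862 0.037649569102851166
jaw back inner [0.5691 0.4743 0.073 ] rel tool->shuttle axes x,y 0.10150825138681427 0.027342121617171207
lip outer front [0.5048 0.4823 0.037 ] rel tool->shuttle axes x,y 0.0379686898061868 0.039877861087856584
lip front inner [0.5063 0.4708 0.037 ] rel tool->shuttle axes x,y 0.03864116313409347 0.028348818455436568
lip back [0.5251 0.4799 0.037 ] rel tool->shuttle axes x,y 0.05809515782620721 0.036116976509809405
collar edge near top [0.4664 0.4819 0.067 ] rel tool->shuttle axes x,y -0.00032159317055267247 0.04231368303732018
collar edge L [0.4503 0.4809 0.067 ] rel tool->shuttle axes x,y -0.01648848284137624 0.04237147134617213
collar edge R [0.4825 0.4831 0.067 ] rel tool->shuttle axes x,y 0.015851748144096206 0.042336703298045
shank L [0.4599 0.4532 0.052 ] rel tool->shuttle axes x,y -0.008917458284396853 0.014119505066857599
shank R [0.477  0.4544 0.052 ] rel tool->shuttle axes x,y 0.008277284212949099 0.014095855096582337
```

```bash
python3 go.py .4696 .4428 .0568 4.1 .5195 .4464 .0568 4.1
```

```text
t 11.0 tcp [0.4665 0.4385 0.0575] yaw 4.02 gap 15.8 F [-1.  -0.3 -1.6] tilt 0.52
[0.017, -0.0202, 0.0038] -0.0004
[0.2671, -0.0207, 0.0035] -0.0004
```

Emit:
jog_arm:
  deltas:
    - [[0.017,-0.02,0.004],0,10]
    - [[0.08,-0.021,0.004],0,10]
    - [[0.15,-0.021,0.004],0,10]
    - [[0.21,-0.021,0.004],0,10]
    - [[0.25,-0.021,0.004],0,10]

```text
time: 11.42
tcp_pos: [0.5176, 0.4466, 0.0567]
tcp_rot: [-3.13, -0.11, 0.002]
wrist_force: [-0.1, -0.8, -1.3]
finger_gap: 0.182
```

```bash
python3 go.py .5355 .4475 .0568 4.1
```

```text
t 11.42 tcp [0.5176 0.4466 0.0567] yaw 4.02 gap 15.5 F [-0.1 -0.8 -1.3] tilt 0.54
[0.0894, 0.0017, -0.0004] -0.0004
```

Clear so far; creep in to feel the back wall.

Emit:
jog_arm:
  deltas:
    - [[0.03,0.001,0],0,10]
    - [[0.06,0.001,0],0,10]
    - [[0.08,0.002,0],0,10]
    - [[0.085,0.002,0],0,10]
    - [[0.085,0.002,0],0,10]

```text
time: 11.83
tcp_pos: [0.5347, 0.4473, 0.0566]
tcp_rot: [-3.13, -0.11, 0.002]
wrist_force: [0.7, -0.8, -1.9]
finger_gap: 0.185
```

Emit:
jog_arm:
  deltas:
    - [[0.01,0,0],0,10]
    - [[0.015,0,0],0,10]
    - [[0.015,0,0],0,10]

```text
time: 12.08
tcp_pos: [0.5376, 0.4476, 0.0567]
tcp_rot: [-3.13, -0.11, 0.002]
wrist_force: [-0.3, 0.5, -1.8]
finger_gap: 0.181
```

Emit:
jog_arm:
  deltas:
    - [[0.008,0,0],0,10]
    - [[0.015,0,0],0,10]
    - [[0.015,0,0],0,10]

```text
time: 12.33
tcp_pos: [0.5409, 0.4479, 0.0567]
tcp_rot: [-3.13, -0.11, 0.001]
wrist_force: [0.2, -0.3, -0.9]
finger_gap: 0.187
```

Emit:
jog_arm:
  deltas:
    - [[0.008,0,0],0,10]
    - [[0.015,0,0],0,10]
    - [[0.015,0,0],0,10]

```text
time: 12.58
tcp_pos: [0.5415, 0.4478, 0.0565]
tcp_rot: [-3.132, -0.11, 0.008]
wrist_force: [-14.5, 0.6, 5.7]
finger_gap: 0.182
```

Emit:
jog_arm:
  deltas:
    - [[-0.015,0,0],0,10]
    - [[-0.015,0,0],0,10]
    - [[-0.015,0,0.015],0,10]
    - [[-0.015,0,0.03],0,10]
    - [[-0.015,0,0.035],0,10]

```text
time: 13.0
tcp_pos: [0.539, 0.4479, 0.0493]
tcp_rot: [-3.131, -0.109, 0.007]
wrist_force: [-0.2, 2.0, 4.9]
finger_gap: 0.183
```

Emit:
jog_arm:
  deltas:
    - [[0,0,0.005],0,10]
    - [[0,0,0.01],0,10]
    - [[0,0,0.01],0,10]

```text
time: 13.25
tcp_pos: [0.5393, 0.4484, 0.0477]
tcp_rot: [-3.13, -0.109, 0.006]
wrist_force: [-2.7, 2.2, 8.9]
finger_gap: 0.18
```

Emit:
jog_arm:
  deltas:
    - [[0,0,0.005],0,10]
    - [[0,0,0.01],0,10]
    - [[0,0,0.01],0,10]

```text
time: 13.5
tcp_pos: [0.5395, 0.4487, 0.047]
tcp_rot: [-3.13, -0.109, 0.005]
wrist_force: [-6.5, -2.2, 20.1]
finger_gap: 0.185
```

```bash
python3 go.py .539 .448 .047 4.1
```

```text
t 13.5 tcp [0.5395 0.4487 0.047 ] yaw 3.98 gap 15.8 F [-6.5 -2.2 20.1] tilt 0.6
[-0.003, 0.0034, 0.0002] -0.0007
```

Seated (20 N on the floor at the expected height). Release and rise.

Emit:
jog_arm:
  deltas:
    - [[-0.003,0,-0.005],0,20]
    - [[-0.003,0,-0.005],0,25]
    - [[-0.003,0,-0.005],0,30]
    - [[-0.003,0,-0.005],0,40]
    - [[-0.003,0,-0.005],0,45]

```text
time: 13.92
tcp_pos: [0.5389, 0.4485, 0.0477]
tcp_rot: [-3.13, -0.109, 0.005]
wrist_force: [0.0, -0.6, -0.9]
finger_gap: 0.528
```

Emit:
jog_arm:
  deltas:
    - [[0,0,0],0,45]
    - [[0,0,-0.05],0,45]
    - [[0,0,-0.2],0,45]
    - [[0,0,-0.35],0,45]
    - [[0,0,-0.5],0,45]

```text
time: 14.33
tcp_pos: [0.5391, 0.4474, 0.1493]
tcp_rot: [-3.13, -0.109, 0.006]
wrist_force: [0.1, 0.6, -0.2]
finger_gap: 0.524
```

Emit:
jog_arm:
  deltas:
    - [[-0.1,0.1,-0.2],0,45]
    - [[-0.2,0.3,-0.4],0,45]
    - [[-0.3,0.4,-0.5],0,45]
    - [[-0.3,0.4,-0.5],0,45]
    - [[-0.3,0.4,-0.5],0,45]

```text
time: 14.75
tcp_pos: [0.4846, 0.3608, 0.2529]
tcp_rot: [-3.129, -0.107, 0.001]
wrist_force: [0.6, 1.0, 0.9]
finger_gap: 0.529
```

```bash
python3 go.py;  python3 - <<'E'
from workcell import manip
import cv2,pickle,numpy as np
from h import *
np.set_printoptions(precision=4,suppress=True)
o=manip.get_obs();w=manip.get_image("wrist");t=manip.get_image("top");s=manip.get_image("scene");pickle.dump((o,w,s,t),open("k.pkl","wb"))
cv2.imwrite("pics/k.png",cv2.resize(cv2.convertScaleAbs(w["image"],alpha=1.1),(784,588)))
E
```

```text
t 14.75 tcp [0.4846 0.3608 0.2529] yaw 3.93 gap 45.1 F [0.6 1.  0.9] tilt 0.64
```

```bash
cat >> h.py <<'E'
def wproj(w,o,p):
    from scipy.spatial.transform import Rotation as R
    T=w["tool_from_camera"];c=T[:3,:3].T@(R.from_rotvec(o["tcp_rot"]).as_matrix().T@(np.asarray(p)-o["tcp_pos"])-T[:3,3])
    a=np.arctan2(np.hypot(c[0],c[1]),-c[2])/np.hypot(c[0],c[1]);return np.array([w["cx"]+w["fx"]*a*c[0],w["cy"]-w["fy"]*a*c[1]])
E
python3 - <<'E'
import pickle
from h import *
np.set_printoptions(precision=4,suppress=True)
o,w,s,t=pickle.load(open("k.pkl","rb"))
P=np.array([.5392,.4485,.04]);u=np.array([-.0715,.9974,0])
e=wproj(w,o,P+u*.076+[0,0,.011]);print("exp grip px",e,"shank px",wproj(w,o,P+[0,0,.009]))
g=cv2.cvtColor(w["image"],cv2.COLOR_BGR2GRAY)
x,y=e.round().astype(int);x0,y0=max(x-40,0),max(y-45,0);sub=g[y0:y+45,x0:x+40]
n,l,st,c=cv2.connectedComponentsWithStats((sub<55).astype(np.uint8));
for i in np.argsort(-st[1:,4])[:3]+1:
    p=np.argwhere(l==i)[:,::-1].astype(np.float32)+np.float32([x0,y0]);r=cv2.minAreaRect(p);q=np.array([watz(w,o,b,.051) for b in cv2.boxPoints(r)]);print(st[i],r);print(q,q.mean(0))
for d in (-.02,0,.02):
    a=wproj(w,o,P+u*d+[0,0,.005]).round().astype(int);print(a,g[a[1],a[0]-22:a[0]+23])
a=wproj(w,o,P+u*.044);print(a);print("col through collar",g[int(a[1])-25:int(a[1])+25,int(a[0])])
E
```

```text
exp grip px [344.7353  41.2385] shank px [344.672 112.88 ]
[ 26  23  21  40 791] ((341.0, 42.5), (39.0, 20.0), 90.0)
[[0.5185 0.5429 0.051 ]
 [0.5393 0.5458 0.051 ]
 [0.5416 0.5025 0.051 ]
 [0.521  0.5    0.051 ]] [0.5301 0.5228 0.051 ]
[23 72  8  3 20] ((331.5, 73.0), (2.0, 7.0), 90.0)
[[0.5187 0.489  0.051 ]
 [0.5258 0.4898 0.051 ]
 [0.5259 0.4877 0.051 ]
 [0.5188 0.4869 0.051 ]] [0.5223 0.4884 0.051 ]
[46 72  4  3 10] ((352.5, 73.0), (2.0, 3.0), 90.0)
[[0.5422 0.4918 0.051 ]
 [0.5454 0.4923 0.051 ]
 [0.5455 0.4901 0.051 ]
 [0.5424 0.4897 0.051 ]] [0.5439 0.491  0.051 ]
[344 132] [ 89  91  90  91  91  93  88  93  86  75  64  63  78  97 119 139 151 163
 175 187 193 197 200 193 184 168 154 142 152 164 172 169 171 170 170 170
 170 168 169 170 171 171 173 172 175]
[344 113] [ 92  90  93  93  90  91  91  91  88  74  64  60  70  90 109 130 144 156
 168 175 185 194 201 199 191 180 163 149 152 164 171 173 173 172 169 171
 170 169 171 173 174 171 171 173 174]
[344  94] [ 69  72  64  65  65  66  64  65  64  65  61  54  61  81 104 122 138 149
 163 170 179 189 198 200 195 183 168 142 109  84  77  77  72  72  70  67
  70  75  75  78  83  96 116 134 156]
[343.2206  72.4404]
col through collar [ 25  28  28  25  27  25  29  22  19  29  22  26  27  29  25  27  71 141
 180 186 187 184 180 148 108 123 167 181 181 183 178 177 211 226 229 230
 229 226 219 189 137  87  87 118 159 175 186 189 189 187]
```

Run:
```python
import pickle
from h import *
np.set_printoptions(precision=1,suppress=True)
o,w,s,t=pickle.load(open("k.pkl","rb"))
P=np.array([.5365,.4485,.04]);u=np.array([-.0715,.9974,0])
for n,im in(("scene",s),("top",t)):
    g=cv2.cvtColor(im["image"],cv2.COLOR_BGR2GRAY);e=proj(im,P+u*.076);x,y=e.astype(int)
    sub=g[y-15:y+16,x-18:x+19];nn,l,st,c=cv2.connectedComponentsWithStats((sub<45).astype(np.uint8))
    print(n,"exp",e,"z+6:",proj(im,P+u*.076+[0,0,.006]),[(st[i],c[i]+[x-18,y-15]) for i in range(1,nn) if st[i,4]>25])
c=[P+u*(.112+.048*a)+np.array([.9974*b*.011,.0715*b*.011,d*.011]) for a in(0,1) for b in(-1,1) for d in(-1,1)]
c=[q-u*.060 for q in c]
for n,im in(("scene",s),("top",t)):
    h=cv2.convexHull(np.array([proj(im,q) for q in c],np.float32));m=cv2.moments(h);print(n,"hull centroid",m["m10"]/m["m00"],m["m01"]/m["m00"],"bbox",cv2.boundingRect(h),"area",m["m00"])
```

```text
scene exp [149.2 301.9] z+6: [148.7 300.2] [(array([  9,   8,  21,  17, 182], dtype=int32), array([149.9, 301.4]))]
top exp [147.  201.5] z+6: [146.4 201.3] [(array([  8,  12,  29,  19, 307], dtype=int32), array([154.8, 210.1]))]
scene hull centroid 149.08698718190578 301.93723774152875 bbox (137, 291, 24, 22) area 277.9612485123798
top hull centroid 146.9363429739522 201.47760298639318 bbox (136, 196, 21, 11) area 176.5548026720062
```

```bash
python3 go.py; python3 -c "
from workcell import manip
print(manip.close_job())"
```

```text
t 14.9 tcp [0.4855 0.3627 0.2491] yaw 3.96 gap 45.0 F [-0.2  0.3  0.2] tilt 0.6
the job is handed in; nothing more can be done
None
```

I drew the pin straight up out of the tower, laid it on the worktop and released it. I then took it across its shank and parked it in the side notch, at about 15 s of the 64 s. The job is handed in; it reports no verdict.

**Final checks:**
- **Seating:** I felt the back wall at 14 N and backed off 2.5 mm. The pin then seated at about 20 N at the expected height.
- **Position across the notch:** the wrist image puts the pin parallel to the notch line but about 3 mm nearer the front than the arm pose suggested. That is within the 7 mm allowed.
- **Height:** the scene image agrees with a 40 mm axis height to about half a pixel.
- **Collar:** estimated about 7 mm outside the outer cheek.

**Not confirmed:**
- The top camera could not confirm the pin, because the arm was in its view.
- I had used all 12 pictures by then, so these last checks are computed from image data, not seen.
- I did not measure the carriage travel directly.

I planned the moves to keep clear of the beaker, timer and tip box, but took no final measurement of where they stand.

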